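Tare the bakery scale that holds the empty bowl

TASK

Two like bench scales stand side by side, one with an empty steel bowl on it, the other with a tub of butter: tare the one with the empty bowl by pressing its tare key (the wide key at the operator's right-hand end of the row of four) lightly down with the fingertips, then let it spring back and draw the hand about a hand's breadth or more away. Keep off the weighing platform and the bowl, press no other key, and do not shift or lift the scale. Do not touch the other scale or its tub, and leave everything else on the bench where it is.

Things in the scene. Friction and masses are not known exactly. Their poses are not given: they have to be found in the camera images.
- scale_a: Bench scale with the empty steel bowl: grey housing 300 (x) by 220 (y) mm, loose on the bench, 3.2 kg, 78 mm to its platform's top. Origin: centre of its underside. x points from its front (operator's and robot's side, with the keys) to its rear, y to the operator's left, z up. The front 105 mm is a console sloping up to the rear at 13 degrees. Left or right of the other scale, yaw within 0.25.
- scale_b: The other bench scale, like scale_a in make, axes and keys; it carries the white tub of butter. Leave it alone.
- platform_a: Steel weighing platform of scale_a, 190 by 216 mm, fixed to the scale's rear part; it begins at x = -0.042 in the scale's frame. Its top face is 11 mm above its origin, which is under its middle (x = +0.053 on the scale).
- tare_a_top (a point): Middle of the top of scale_a's tare key: wide white key, 50 by 26 mm, 7 mm proud of the console, 47 mm above the bench. z points out of the key, leaning 13 degrees to the operator (robot); y runs along its 50 mm length, to the operator's left; x up the slope. Next key's edge 54 mm off along +y; bowl's rim, 153 mm above the bench, over 70 mm off to the rear. On the scale: x = -0.123, y = -0.072.
- tare_a (a joint): Travel of scale_a's tare key in m: 0 up, 0.006 fully down, straight into the console (against its point's z); registers from 0.003. Springs back up; 1.2 N starts it, 4.8 N holds it fully down.
- power_a (a joint): Travel of scale_a's power key (round, 22 mm across, operator's left end of the row, y = +0.082 on the scale; white) in m, 0 up, 0.006 down. Not to be pressed.
- unit_a (a joint): Travel of scale_a's unit key (square, 20 mm, second from left, y = +0.036 on the scale; white) in m, 0 up, 0.006 down. Not to be pressed.
- mode_a (a joint): Travel of scale_a's mode key (square, 20 mm, third from left, y = -0.008 on the scale; white) in m, 0 up, 0.006 down. Not to be pressed.
- power_b (a joint): Travel of scale_b's power key (round, 22 mm across, operator's left end of the row, y = +0.082 on the scale; white) in m, 0 up, 0.006 down. Not to be pressed.
- unit_b (a joint): Travel of scale_b's unit key (square, 20 mm, second from left, y = +0.036 on the scale; white) in m, 0 up, 0.006 down. Not to be pressed.
- mode_b (a joint): Travel of scale_b's mode key (square, 20 mm, third from left, y = -0.008 on the scale; white) in m, 0 up, 0.006 down. Not to be pressed.
- tare_b (a joint): Travel of scale_b's tare key (wide, 50 by 26 mm, right end, y = -0.072 on the scale; white) in m, 0 up, 0.006 down. Not to be pressed.
- bowl: Empty stainless mixing bowl, 184 mm across the rim, 75 mm high, loose on the platform of scale_a; origin under its centre.
- tub: White open tub 130 by 175 by 85 mm with two blocks of butter (top of the upper one 94 mm above the tub's foot), loose on the platform of scale_b; origin under its centre.
- jar: Amber jar with a white lid, 54 mm across, 85 mm high, standing between the scales; origin under its centre.
- scraper: Dough scraper lying on the bench in front of the scales: steel blade 75 by 150 mm, wooden handle 26 mm thick along it; origin under the blade's middle.
- cutter: Steel ring cutter, 80 mm across, 45 mm high, standing in front of the scales to the right; origin under its centre.
- brush: Pastry brush lying in front of the scales to the left; origin on the bench under its middle.
- jug: Steel jug with a handle, 104 mm across, 125 mm high, right of the scales; origin under its centre.
- pastry1: Round caramelised pastry, 92 mm across, 35 mm high, loose on the wire cooling rack at the left; origin under its centre.
- pastry2: A second such pastry on the rack.

How it is judged:
By the outcome, as a careful person would: the job done as asked, in the order asked, and still so for the second after the job is handed in, with the robot touching nothing.
It also fails if it takes over 32 s, if anything falls off the work surface, if the arm or the gripper's body presses on something with over 40 N, if the wrist force passes 120 N, or if a joint passes its speed limit or range.

ROBOT

A 6-joint arm with a two-finger parallel gripper is mounted at the origin on the work surface. World frame = base frame: x ahead of the robot, y to its left, z up, the work surface at z = 0. Lengths are in m, angles in rad, forces in N, time in s.
With the tool pointing down it reaches from about 0.35 to 0.975 m from the base axis. Payload 4.9 kg.
Tool frame: the origin (TCP) lies at the very end of the fingers, on their centre line; the grasp point (between the pads) lies 19 mm behind it; z points along the fingers, y is the direction in which the jaws open and shut (so a half turn about z gives the same grasp; the last joint's range is limited). The gripper opens to 85 mm and grips with 20 to 120 N. Pads are 22 mm wide; open, the fingers measure 114 mm over their backs; the gripper's body (76 mm by 85 mm) begins 54 mm behind the grasp point. The pads swing forward as they close: fully open they stand 13 mm farther back than shut.
Start: joints at [1.119, 0.053, 1.613, -0, 1.476, -0.119], TCP at [0.204, 0.591, 0.231] pointing down, gripper open.
Joint ranges: [-3.01, 3.01], [-1.01, 2.22], [0.06, 2.58], [-1.02, 4.17], [0.09, 2.62], [-3.14, 3.14]. Speed limits (rad/s): [2.57, 2.57, 3.14, 3.14, 3.14, 3.14].

INTERFACE

Orientations are given as a unit quaternion [w, x, y, z].
In Python, from plant import state, eyes, job_done gives the robot as it stands.
- The arm moves only by the tool apply_moves, never from a script. Its argument "commands" is a list of rows, each an object with "linear": the shift along the tool's x, y, z in m, a list of three; "delta_rot": the turn, a rotation vector about the tool's x, y, z in degrees, a list of three; "fingers": the closure in counts, from 0 (fully open) to 255 (shut). In form: [{"linear": [x, y, z], "delta_rot": [wx, wy, wz], "fingers": fingers}, ...]. A call has exactly 8 rows; each row is the pose to reach, as a shift and turn from the pose commanded when the call began, along the tool's axes at that moment; what a row does not reach only later rows make up. A row lasts 1/10 s, in which the tool goes at most 50 mm and 8.59 degrees, less where a joint would pass 70% of its speed; a pose out of reach is approached as far as the arm can. A call with a gripper value outside its range is refused whole. The fingers move at their own pace and stop on an object; the grip force is fixed at half the most. Time passes only in rows, so rows that repeat a pose let the fingers close, or fill a call up. It gives the time, the measured TCP pose, the force and the opening at its end, in the units of the state.
- state(): the state, without advancing time (a new reading comes with each control period).
- eyes.grab_frame(name): name is "side" or "top" or "wrist"; returns the picture (400x640x3 uint8, red, green, blue); there is no depth.
- eyes.camera_params(name): a dict with "fx", "fy", "cx", "cy" (pixels), "k1" (the pictures are not rectified: a ray, as slopes to the right and down, at radius r is drawn at 1 + k1 r^2 times it, then the intrinsics apply), "position" and "rotation" of the camera in the world; the wrist camera has in their place "T_tool_cam" (4x4, takes a point from camera to tool coordinates, whose origin is the TCP and whose axes are the flange's). Camera axes: x right, y down, z forward; pixel columns grow to the right and rows downward; lengths in m; the calibration is good to about 2 mm. A picture is of the moment at which its call begins: read the wrist's pose just before it. camera_params takes no time and is no camera call.
- job_done(): hands the job in, once; it reports no verdict.
The state is a dict: "time": time; "joint_pos": joint angles; "joint_vel": joint speeds; "joint_efforts": joint torques, N m; "tool_pos": TCP position; "tool_rot": TCP orientation; "contact_force": force on the tool from outside, world axes, zero at the start; "ft_torque": the same for the moment, N m; "gripper_width": opening from 0.0 (shut) to 1.0 (fully open).
Only numpy, scipy, OpenCV 4.12 (cv2) and the standard library are available. Lean on these libraries where they do the work, as an engineer would, in place of code of your own. Each camera call takes 0.05 s, during which the arm holds its last target.

## Working session

There is one attempt and no reset: what is moved stays moved. The work goes in short steps, Python scripts to look and compute and a tool call to move; the robot and the scene stay as the last step left them, time stands still between calls to the robot, and variables do not carry over. Pictures are saved under pics/ and viewed, and the job is handed in when it is done.

Besides the shell and the picture viewer there is one more tool, called by a JSON object that holds its "name" and its "arguments", one argument or row to a line. apply_moves: Moves the arm, as the interface text tells. Its arguments: {"type":"object","properties":{"commands":{"type":"array","items":{"type":"object","properties":{"linear":{"type":"array","items":{"type":"number"}},"delta_rot":{"type":"array","items":{"type":"number"}},"fingers":{"type":"number"}}}}},"required":["commands"]}

```bash
mkdir -p pics; python3 - <<'E'
from plant import state, eyes
import cv2, json
s=state(); print(s['time'],s['tool_pos'],s['tool_rot'],s['gripper_width'])
for n in("top","side","wrist"):
    p=eyes.camera_params(n); print(n,p)
    if n!="wrist": cv2.imwrite(f"pics/{n}0.png",eyes.grab_frame(n)[:,:,::-1])
E
```

```text
0.0 [0.20389344 0.59015337 0.23004172] [-2.94242840e-04  1.65619345e-01  9.86189209e-01 -9.95474941e-04] 0.9989969074110544
top {'fx': 507.6795425465185, 'fy': 507.6795425465185, 'cx': 323.71973054502723, 'cy': 194.70396038628576, 'k1': -0.10386082797276681, 'position': array([ 0.29559642, -0.01350674,  1.69557673]), 'rotation': array([ 0.05067058, -0.69785552,  0.71303416, -0.04486041])}
side {'fx': 459.7836318685363, 'fy': 459.7836318685363, 'cx': 318.77947434492893, 'cy': 200.56705346190026, 'k1': -0.09386551939648224, 'position': array([-0.2028998 , -0.93050238,  0.90202319]), 'rotation': array([-0.43719917,  0.83606095, -0.29748932,  0.14614744])}
wrist {'fx': 359.47505349020105, 'fy': 359.47505349020105, 'cx': 326.37241496204666, 'cy': 199.9231224545197, 'k1': -0.07736877319018308, 'T_tool_cam': array([[ 8.55358067e-05, -9.47711270e-01, -3.19129035e-01,
         8.25133193e-02],
       [ 9.99999868e-01,  2.42464177e-04, -4.52012265e-04,
        -7.03456826e-04],
       [ 5.05754477e-04, -3.19128955e-01,  9.47711166e-01,
        -1.42296296e-01],
       [ 0.00000000e+00,  0.00000000e+00,  0.00000000e+00,
         1.00000000e+00]])}
```

View pics/top0.png

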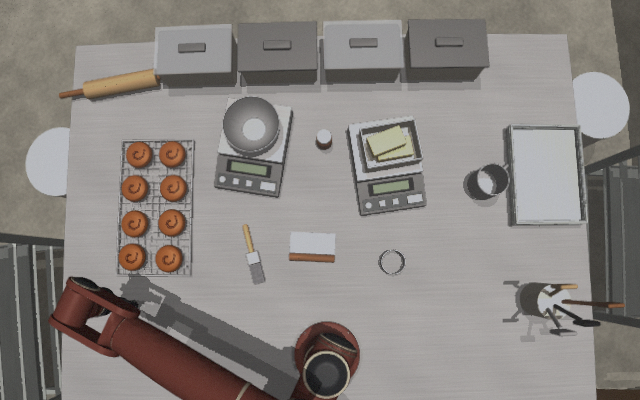

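View pics/side0.png

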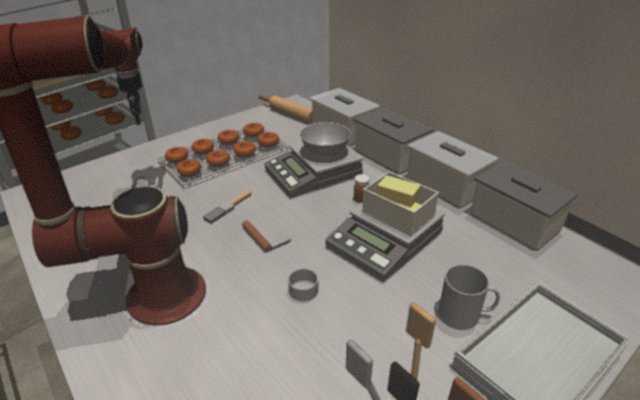

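The top view shows the bowl's scale on the left, with its keys at about (222..268, 179..187). The butter scale is on the right. The tare key is the wide white one near (268,187). Next I'll measure the keys.

```bash
cat > h.py <<'E'
import numpy as np, cv2
from scipy.spatial.transform import Rotation as R
from plant import state, eyes
def Rq(q): return R.from_quat([q[1],q[2],q[3],q[0]]).as_matrix()
def ray(p,uv,Rm,t):
    K=np.array([[p['fx'],0,p['cx']],[0,p['fy'],p['cy']],[0,0,1]])
    # k1 is in radial form of OpenCV
    n=cv2.undistortPoints(np.array([[uv]],float),K,np.array([p['k1'],0,0,0,0]))[0,0]
    return np.array(t),Rm@np.array([n[0],n[1],1.])
def onz(o,d,z): return o+d*(z-o[2])/d[2]
def blobs(im,box,thr=150,sat=30):
    x0,y0,x1,y1=box; c=im[y0:y1,x0:x1].astype(int)
    m=((c.min(2)>thr)&(c.max(2)-c.min(2)<sat)).astype(np.uint8)
    n,l,s,ce=cv2.connectedComponentsWithStats(m,connectivity=4)
    return [(ce[i]+[x0,y0],s[i]) for i in range(1,n)]
E
python3 - <<'E'
from h import *
im=cv2.imread('pics/top0.png')
cv2.imwrite('pics/topz.png',cv2.resize(im[85:210,200:310],None,fx=4.5,fy=4.5,interpolation=cv2.INTER_NEAREST))
p=eyes.camera_params('top');Rm=Rq(p['rotation'])
for c,s in blobs(im,(212,170,285,198)):
    if s[4]>8: print(c,s[2:],onz(*ray(p,c,Rm,p['position']),.047))
im=cv2.imread('pics/side0.png');p=eyes.camera_params('side');Rm=Rq(p['rotation'])
cv2.imwrite('pics/sidez.png',cv2.resize(im[110:205,250:370],None,fx=5,fy=5,interpolation=cv2.INTER_NEAREST))
for c,s in blobs(im,(262,160,312,200),110):
    if s[4]>5: print('side',c,s[2:],onz(*ray(p,c,Rm,p['position']),.047))
E
```

```text
[227.5087108  192.13937282] [ 53  28 287] [0.5355685  0.31478779 0.047     ]
[221.88461538 178.69230769] [ 5  6 26] [0.58098898 0.33384232 0.047     ]
[282.9137931  189.27586207] [ 5 22 58] [0.54097435 0.13144245 0.047     ]
[235.33333333 180.77777778] [ 6  6 27] [0.57293054 0.28889495 0.047     ]
[248.17241379 182.68965517] [ 6  6 29] [0.56553686 0.24618081 0.047     ]
[267.37735849 185.86792453] [ 15   9 106] [0.55347058 0.18260446 0.047     ]
side [275.75450082 187.50245499] [ 50  40 611] [0.48380134 0.18080383 0.047     ]
side [308.82608696 162.39130435] [ 7  7 23] [0.67173458 0.24103857 0.047     ]
side [278.10714286 166.53571429] [ 7  6 28] [0.56845956 0.28980186 0.047     ]
side [283.10714286 172.03571429] [ 7  5 28] [0.5604029  0.24670035 0.047     ]
side [291.3375 180.5   ] [12 10 80] [0.55001616 0.18236195 0.047     ]
```

View pics/topz.png

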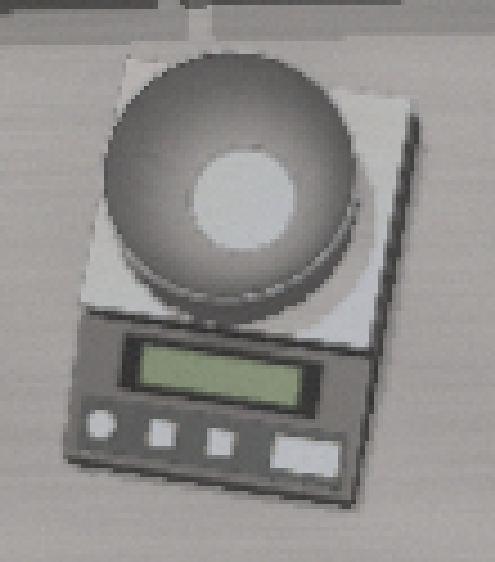

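View pics/sidez.png

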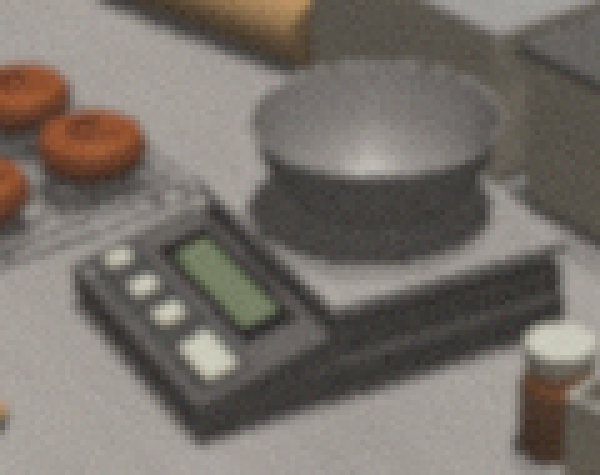

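Both views put the tare key at about (0.552, 0.1825), and the key spacing of 0.154 matches the expected 154 mm. Yaw is about -0.18. Next I'll work out a hover pose along the key normal with the fingers shut.

```bash
cat >> h.py <<'E'
def keyframe(yaw):
    x=np.array([np.cos(yaw),np.sin(yaw),0]);y=np.array([-x[1],x[0],0]);a=np.radians(13)
    n=np.cos(a)*np.array([0,0,1])-np.sin(a)*x
    return x*np.cos(a)+np.array([0,0,np.sin(a)]),y,n
def go(target,yaw):
    s=state();T=Rq(s['tool_rot']);kx,ky,n=keyframe(yaw)
    D=np.c_[-kx,ky,-n]
    print('t',s['time'],'pos',s['tool_pos'].round(4),'F',np.round(s['contact_force'],2))
    print('linear',(T.T@(target-s['tool_pos'])).round(4),'rot',np.degrees(R.from_matrix(T.T@D).as_rotvec()).round(2))
E
python3 - <<'E'
from h import *
k=np.array([.552,.1825,.047]);yaw=-.18
go(k+.13*keyframe(yaw)[2],yaw)
E
```

```text
t 0.1 pos [0.2039 0.5902 0.2302] F [-0.26 -0.3  -0.83]
linear [-0.4333 -0.276   0.0569] rot [ -1.1  -12.99  -8.71]
```

{"name": "apply_moves", "arguments": {
  "commands": [
    {"linear": [-0.03,-0.02,0.0],"delta_rot": [0,-1,-1],"fingers": 255},
    {"linear": [-0.06,-0.04,0.0],"delta_rot": [0,-2,-2],"fingers": 255},
    {"linear": [-0.095,-0.06,0.0],"delta_rot": [0,-3,-3],"fingers": 255},
    {"linear": [-0.13,-0.08,0.0],"delta_rot": [0,-4,-4],"fingers": 255},
    {"linear": [-0.165,-0.105,0.0],"delta_rot": [0,-5,-4],"fingers": 255},
    {"linear": [-0.2,-0.13,0.0],"delta_rot": [0,-6,-5],"fingers": 255},
    {"linear": [-0.235,-0.15,0.0],"delta_rot": [0,-8,-6],"fingers": 255},
    {"linear": [-0.26,-0.165,0.0],"delta_rot": [0,-9,-6],"fingers": 255}
  ]
}}

```text
time: 0.9
tool_pos: [0.3968, 0.3478, 0.2308]
tool_rot: [0.078, 0.114, 0.99, -0.014]
contact_force: [0.3, 0.9, 0.2]
gripper_width: 0.001
```

```bash
python3 - <<'E'
from h import *
k=np.array([.552,.1825,.047]);yaw=-.18
go(k+.13*keyframe(yaw)[2],yaw)
E
```

```text
t 0.9 pos [0.3968 0.3478 0.2308] F [0.28 0.93 0.16]
linear [-0.1484 -0.1266  0.0826] rot [-1.06 -3.99 -2.68]
```

{"name": "apply_moves", "arguments": {
  "commands": [
    {"linear": [-0.03,-0.025,0.01],"delta_rot": [0,-1,-1],"fingers": 255},
    {"linear": [-0.06,-0.05,0.025],"delta_rot": [-0.5,-2,-1],"fingers": 255},
    {"linear": [-0.09,-0.075,0.045],"delta_rot": [-1,-3,-2],"fingers": 255},
    {"linear": [-0.12,-0.1,0.065],"delta_rot": [-1,-4,-2.7],"fingers": 255},
    {"linear": [-0.138,-0.118,0.077],"delta_rot": [-1,-4,-2.7],"fingers": 255},
    {"linear": [-0.148,-0.1265,0.0825],"delta_rot": [-1,-4,-2.7],"fingers": 255},
    {"linear": [-0.148,-0.1265,0.0825],"delta_rot": [-1,-4,-2.7],"fingers": 255},
    {"linear": [-0.148,-0.1265,0.0825],"delta_rot": [-1,-4,-2.7],"fingers": 255}
  ]
}}

```text
time: 1.7
tool_pos: [0.522, 0.1908, 0.1743]
tool_rot: [0.112, 0.089, 0.99, -0.01]
contact_force: [0.4, 0.0, 0.7]
gripper_width: -0.001
```

```bash
python3 - <<'E'
from h import *
k=np.array([.552,.1825,.047]);yaw=-.18
go(k+.13*keyframe(yaw)[2],yaw)
s=state();im=eyes.grab_frame('wrist')[:,:,::-1].copy();cv2.imwrite('pics/w1.png',im)
p=eyes.camera_params('wrist');T=np.eye(4);T[:3,:3]=Rq(s['tool_rot']);T[:3,3]=s['tool_pos'];C=T@p['T_tool_cam']
for c,b in blobs(im,(0,0,640,400),150):
    if b[4]>100: print(c.round(1),b,onz(*ray(p,c,C[:3,:3],C[:3,3]),.047).round(4))
E
```

```text
t 1.7 pos [0.522  0.1908 0.1743] F [0.41 0.01 0.67]
linear [-0.0015 -0.0028  0.001 ] rot [ 0.05 -0.04  0.06]
[145.8 148.1] [    0     0   311   370 69762] [0.4911 0.0567 0.047 ]
[339.1   4.1] [328   0  28  13 198] [0.4228 0.216  0.047 ]
[547.1 159. ] [  395     0   245   357 40350] [0.5546 0.3589 0.047 ]
[634.5  50.3] [630  40  10  22 136] [0.4795 0.4136 0.047 ]
[628.8  78.5] [625  69   9  21 116] [0.4992 0.4133 0.047 ]
[323.4 189.4] [ 293  175   62   30 1847] [0.5508 0.1825 0.047 ]
[512.4 189.4] [501 178  24  24 456] [0.5778 0.3333 0.047 ]
[403.3 189.4] [392 179  24  22 508] [0.5621 0.2451 0.047 ]
[457.3 189.4] [446 179  24  22 494] [0.5698 0.2882 0.047 ]
[ 57.9 343.2] [   0  273  111  127 2059] [ 0.6982 -0.1602  0.047 ]
```

View pics/w1.png

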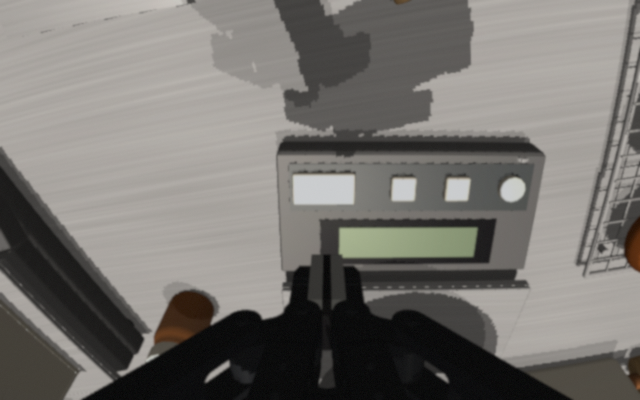

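The wrist view shows the tare key at (323,189), which gives (0.551, 0.1825). The row is level in the image, so the tool is aligned. I'll move to 20 mm above the key.

```bash
python3 - <<'E'
from h import *
k=np.array([.551,.1825,.047]);yaw=-.177
go(k+.02*keyframe(yaw)[2],yaw)
E
```

```text
t 1.75 pos [0.522  0.1911 0.1746] F [ 0.12 -0.38 -0.3 ]
linear [-0.0006 -0.0035  0.1111] rot [ 0.03 -0.   -0.06]
```

{"name": "apply_moves", "arguments": {
  "commands": [
    {"linear": [-0.0005,-0.0035,0.02],"delta_rot": [0,0,0],"fingers": 255},
    {"linear": [-0.0005,-0.0035,0.04],"delta_rot": [0,0,0],"fingers": 255},
    {"linear": [-0.0005,-0.0035,0.06],"delta_rot": [0,0,0],"fingers": 255},
    {"linear": [-0.0005,-0.0035,0.08],"delta_rot": [0,0,0],"fingers": 255},
    {"linear": [-0.0005,-0.0035,0.095],"delta_rot": [0,0,0],"fingers": 255},
    {"linear": [-0.0005,-0.0035,0.106],"delta_rot": [0,0,0],"fingers": 255},
    {"linear": [-0.0005,-0.0035,0.111],"delta_rot": [0,0,0],"fingers": 255},
    {"linear": [-0.0005,-0.0035,0.111],"delta_rot": [0,0,0],"fingers": 255}
  ]
}}

```text
time: 2.55
tool_pos: [0.5464, 0.1824, 0.0656]
tool_rot: [0.112, 0.089, 0.99, -0.01]
contact_force: [-1.0, 0.1, -0.9]
gripper_width: 0.002
```

```bash
python3 - <<'E'
from h import *
k=np.array([.551,.1825,.047]);yaw=-.177
go(k,yaw)
s=state();im=eyes.grab_frame('wrist')[:,:,::-1].copy();cv2.imwrite('pics/w2.png',im)
im=eyes.grab_frame('side')[:,:,::-1].copy();cv2.imwrite('pics/s2.png',cv2.resize(im[110:205,250:370],None,fx=5,fy=5))
for i in range(4): print(state()['contact_force'])
E
```

```text
t 2.55 pos [0.5464 0.1824 0.0656] F [-0.97  0.1  -0.89]
linear [-0.0003  0.001   0.0191] rot [-0.04 -0.06 -0.08]
[-0.38132581  0.11922592 -0.46081149]
[-0.38132581  0.11922592 -0.46081149]
[-0.38132581  0.11922592 -0.46081149]
[-0.38132581  0.11922592 -0.46081149]
```

View pics/w2.png

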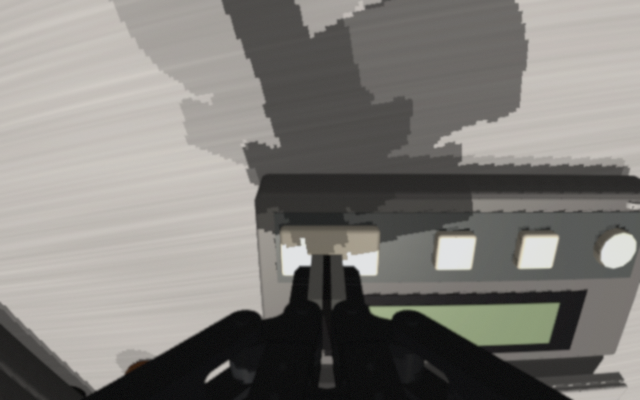

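View pics/s2.png

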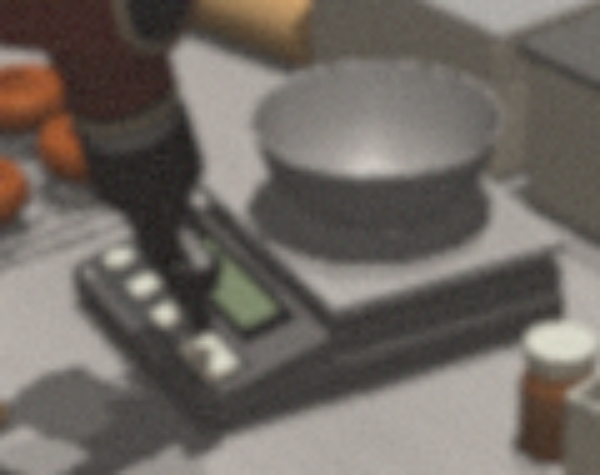

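The fingertips are above the tare key. It spans columns 283–378 at row 252, and the fingers sit near column 326. Next I'll descend to about the contact height.

{"name": "apply_moves", "arguments": {
  "commands": [
    {"linear": [0,0.0005,0.005],"delta_rot": [0,0,0],"fingers": 255},
    {"linear": [0,0.001,0.01],"delta_rot": [0,0,0],"fingers": 255},
    {"linear": [0,0.001,0.014],"delta_rot": [0,0,0],"fingers": 255},
    {"linear": [0,0.001,0.016],"delta_rot": [0,0,0],"fingers": 255},
    {"linear": [0,0.001,0.018],"delta_rot": [0,0,0],"fingers": 255},
    {"linear": [0,0.001,0.019],"delta_rot": [0,0,0],"fingers": 255},
    {"linear": [0,0.001,0.02],"delta_rot": [0,0,0],"fingers": 255},
    {"linear": [0,0.001,0.02],"delta_rot": [0,0,0],"fingers": 255}
  ]
}}

```text
time: 3.45
tool_pos: [0.551, 0.1823, 0.0464]
tool_rot: [0.112, 0.089, 0.99, -0.01]
contact_force: [-1.6, -0.8, 0.5]
gripper_width: -0.001
```

```bash
python3 - <<'E'
from h import *
go(np.array([.551,.1825,.047]),-.177)
E
```

```text
t 3.45 pos [0.551  0.1823 0.0464] F [-1.64 -0.77  0.48]
linear [-0.0001  0.0002 -0.0006] rot [-0.04 -0.05 -0.11]
```

{"name": "apply_moves", "arguments": {
  "commands": [
    {"linear": [0,0,0.0005],"delta_rot": [0,0,0],"fingers": 255},
    {"linear": [0,0,0.001],"delta_rot": [0,0,0],"fingers": 255},
    {"linear": [0,0,0.0015],"delta_rot": [0,0,0],"fingers": 255},
    {"linear": [0,0,0.002],"delta_rot": [0,0,0],"fingers": 255},
    {"linear": [0,0,0.0025],"delta_rot": [0,0,0],"fingers": 255},
    {"linear": [0,0,0.0025],"delta_rot": [0,0,0],"fingers": 255},
    {"linear": [0,0,0.0025],"delta_rot": [0,0,0],"fingers": 255},
    {"linear": [0,0,0.0025],"delta_rot": [0,0,0],"fingers": 255}
  ]
}}

```text
time: 4.25
tool_pos: [0.5517, 0.1822, 0.044]
tool_rot: [0.113, 0.089, 0.99, -0.01]
contact_force: [-1.1, -0.2, 3.0]
gripper_width: -0.003
```

```bash
python3 - <<'E'
from h import *
for i in range(4):
    s=state();print(s['tool_pos'].round(4),s['contact_force'].round(2),keyframe(-.177)[2]@s['contact_force']);im=eyes.grab_frame('wrist')[:,:,::-1].copy()
cv2.imwrite('pics/w3.png',im[180:340,230:420].repeat(4,0).repeat(4,1)[:600,:])
E
```

```text
[0.5517 0.1822 0.044 ] [-1.07 -0.2   2.96] 3.1084390320844513
[0.5517 0.1822 0.044 ] [-2.37 -1.51  2.9 ] 3.291532314067734
[0.5517 0.1822 0.0441] [-2.78 -0.    2.84] 3.386197562659768
[0.5517 0.1822 0.044 ] [-1.88 -0.97  1.85] 2.1753698743951495
```

View pics/w3.png

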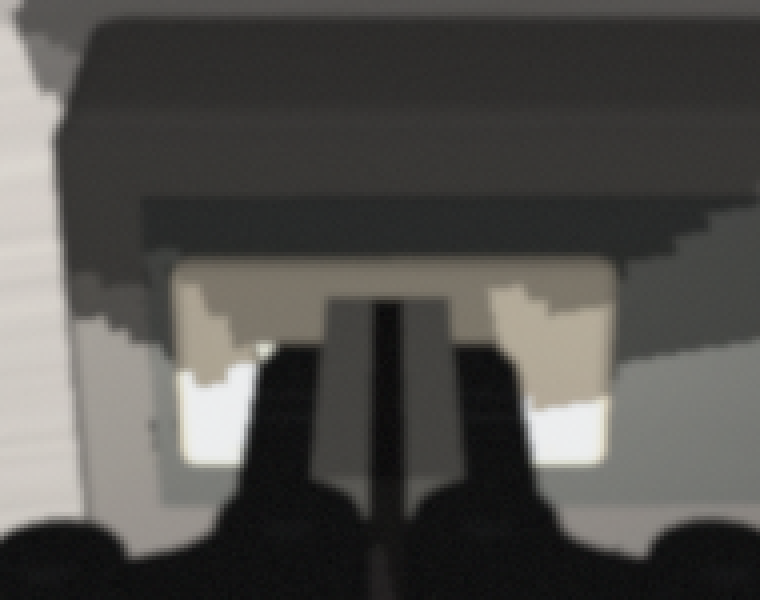

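The fingertips rest on the key, inside its outline. The force is about 3 N, so travel should be near 3 mm. I'll press about 2 mm further.

{"name": "apply_moves", "arguments": {
  "commands": [
    {"linear": [0,0,0.0005],"delta_rot": [0,0,0],"fingers": 255},
    {"linear": [0,0,0.001],"delta_rot": [0,0,0],"fingers": 255},
    {"linear": [0,0,0.0015],"delta_rot": [0,0,0],"fingers": 255},
    {"linear": [0,0,0.002],"delta_rot": [0,0,0],"fingers": 255},
    {"linear": [0,0,0.002],"delta_rot": [0,0,0],"fingers": 255},
    {"linear": [0,0,0.002],"delta_rot": [0,0,0],"fingers": 255},
    {"linear": [0,0,0.002],"delta_rot": [0,0,0],"fingers": 255},
    {"linear": [0,0,0.002],"delta_rot": [0,0,0],"fingers": 255}
  ]
}}

```text
time: 5.25
tool_pos: [0.5521, 0.1821, 0.0421]
tool_rot: [0.113, 0.089, 0.99, -0.01]
contact_force: [-3.0, -0.9, 3.6]
gripper_width: 0.004
```

```bash
python3 - <<'E'
from h import *
for i in range(8):
    s=state();print(s['tool_pos'].round(4),s['contact_force'].round(2),keyframe(-.177)[2]@s['contact_force']);im=eyes.grab_frame('wrist')[:,:,::-1].copy()
cv2.imwrite('pics/w4.png',im[180:330,230:420].repeat(4,0).repeat(4,1))
E
```

```text
[0.5521 0.1821 0.0421] [-3.03 -0.92  3.6 ] 4.140702290767929
[0.5522 0.1821 0.0421] [-2.75 -0.77  4.06] 4.5321252808587085
[0.5522 0.1821 0.0421] [-2.85 -0.09  4.03] 4.5559443296470805
[0.5522 0.1822 0.0421] [-1.9   0.16  3.9 ] 4.2305817208290994
[0.5521 0.1821 0.0421] [-2.31 -0.67  4.04] 4.421600248828316
[0.5522 0.1821 0.0421] [-3.67  0.36  3.56] 4.299081690645371
[0.5522 0.1821 0.0421] [-2.69 -1.16  3.05] 3.524010407135865
[0.5522 0.1821 0.0421] [-3.64 -0.62  3.08] 3.783622585870595
```

View pics/w4.png

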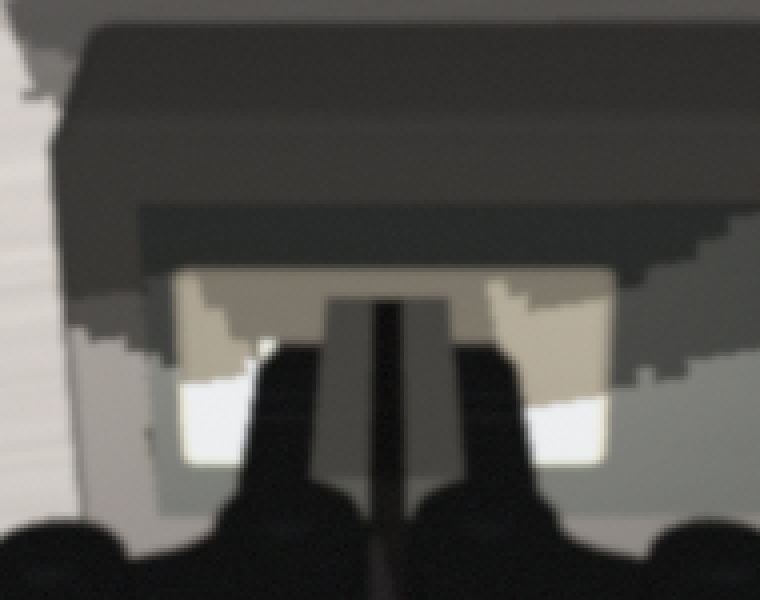

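The force is about 4.2 N with the tip about 5 mm below the key's rest height, so the key is well past its registering point. Now I'll withdraw along the key normal, slowly at first.

{"name": "apply_moves", "arguments": {
  "commands": [
    {"linear": [0,0,-0.002],"delta_rot": [0,0,0],"fingers": 255},
    {"linear": [0,0,-0.005],"delta_rot": [0,0,0],"fingers": 255},
    {"linear": [0,0,-0.01],"delta_rot": [0,0,0],"fingers": 255},
    {"linear": [0,0,-0.025],"delta_rot": [0,0,0],"fingers": 255},
    {"linear": [0,0,-0.045],"delta_rot": [0,0,0],"fingers": 255},
    {"linear": [0,0,-0.07],"delta_rot": [0,0,0],"fingers": 255},
    {"linear": [0,0,-0.095],"delta_rot": [0,0,0],"fingers": 255},
    {"linear": [0,0,-0.12],"delta_rot": [0,0,0],"fingers": 255}
  ]
}}

```text
time: 6.45
tool_pos: [0.5253, 0.1871, 0.161]
tool_rot: [0.113, 0.089, 0.99, -0.01]
contact_force: [-0.2, 0.1, -0.6]
gripper_width: 0.002
```

{"name": "apply_moves", "arguments": {
  "commands": [
    {"linear": [0,0,-0.02],"delta_rot": [0,0,0],"fingers": 255},
    {"linear": [0,0,-0.04],"delta_rot": [0,0,0],"fingers": 255},
    {"linear": [0,0,-0.06],"delta_rot": [0,0,0],"fingers": 255},
    {"linear": [0,0,-0.075],"delta_rot": [0,0,0],"fingers": 255},
    {"linear": [0,0,-0.08],"delta_rot": [0,0,0],"fingers": 255},
    {"linear": [0,0,-0.08],"delta_rot": [0,0,0],"fingers": 255},
    {"linear": [0,0,-0.08],"delta_rot": [0,0,0],"fingers": 255},
    {"linear": [0,0,-0.08],"delta_rot": [0,0,0],"fingers": 255}
  ]
}}

```text
time: 7.25
tool_pos: [0.5074, 0.1899, 0.2354]
tool_rot: [0.111, 0.089, 0.99, -0.011]
contact_force: [-0.2, -0.3, -0.7]
gripper_width: 0.003
```

```bash
python3 - <<'E'
from h import *
s=state();im=eyes.grab_frame('wrist')[:,:,::-1].copy();cv2.imwrite('pics/w5.png',im)
print(s['time'],s['tool_pos'],s['contact_force'])
p=eyes.camera_params('wrist');T=np.eye(4);T[:3,:3]=Rq(s['tool_rot']);T[:3,3]=s['tool_pos'];C=T@p['T_tool_cam']
for c,b in blobs(im,(270,100,520,300),150):
    if 100<b[4]<3000: print(c.round(1),b,onz(*ray(p,c,C[:3,:3],C[:3,3]),.047).round(4))
im=eyes.grab_frame('side')[:,:,::-1].copy();cv2.imwrite('pics/s5.png',im)
E
```

```text
7.25 [0.50742891 0.18990108 0.23538305] [-0.23037382 -0.34992963 -0.69541699]
[327.9 171. ] [  32   59   52   25 1274] [0.5508 0.1825 0.047 ]
[393.9 171. ] [114  62  21  19 364] [0.5621 0.2451 0.047 ]
[438.9 171. ] [159  62  21  19 357] [0.5697 0.2882 0.047 ]
[485.2 171.3] [205  62  21  20 323] [0.5779 0.3334 0.047 ]
```

View pics/w5.png

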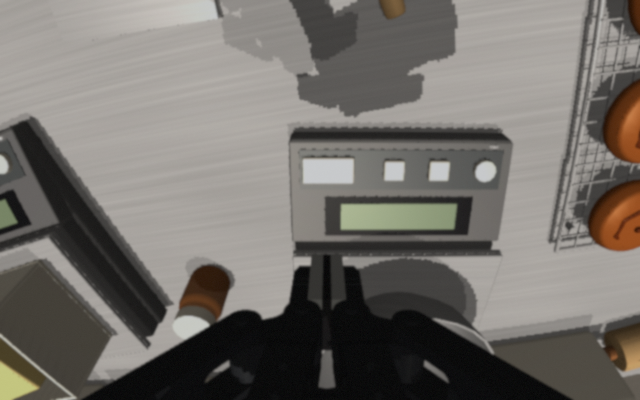

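View pics/s5.png

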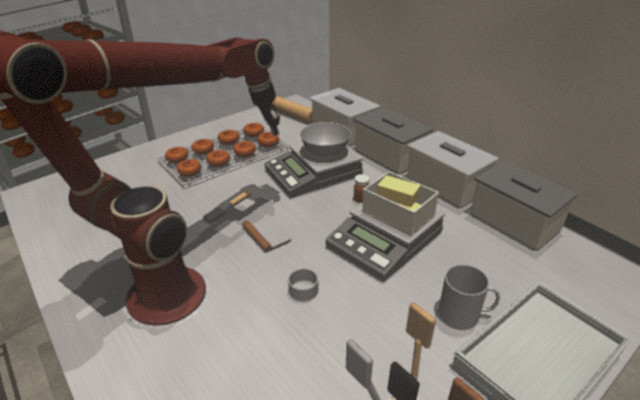

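The tare key now appears at (328,171) in the wrist view. All four keys are where they were before the press (0.5508, 0.1825 for tare), and the bowl and everything else look undisturbed. The hand is about 19 cm away, so I'll hand in.

```bash
python3 -c "
from plant import job_done
print(job_done())"
```

```text
the job is handed in; nothing more can be done
None
```

I tared the scale with the empty bowl (the left one) by pressing its tare key with the closed fingertips, straight along the key's normal. I then withdrew along the same line and handed the job in at about 7.3 s. I had no direct reading of the key's travel, so the press is judged from force and tip height.

- **Press:** the force was about 4.2 N (readings of 3.5–4.6 N). The tip was about 5 mm below the key's rest height; the key registers from 3 mm.
- **After withdrawing:** the hand stopped about 19 cm from the key, with the force back to its resting noise of under 1 N.
- **Scale position:** the wrist camera placed all four keys within 0.1 mm of where they were before the press. So the scale did not shift, and the tare key is back up as far as the picture shows.
- **Everything else:** the bowl, the other scale and its tub, and the other items looked unmoved in the last side view. I checked these by eye only.
- **Disagreement:** before the press, the three cameras differed by up to 3.5 mm on the key's x position. I used 0.551, close to the wrist camera's value, and the close-up showed the fingertips inside the key's outline.

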